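# Hang the vial basket on the draining arm

## Task

Lift the vial basket that has the tall stem and hang it by its crossbar in the notches of the spring-balanced draining arm, so that it drains over the tub. Ease it down gently and keep hold while the arm takes the weight and sinks; let go only once the arm has settled, with the basket hanging free and upright down in the tub. Keep the basket upright throughout and do not push the low basket, the dishes or the plastic beaker out of their places.

Things in the scene. Friction and masses are not known exactly. Their poses are not given: they have to be found in the camera images.
- basket: Steel-wire basket, 80 x 80 mm, 50 mm high, with four vials fixed in it, and a round stem (8 mm thick) rising from its middle that bears a crossbar and, on top, a grey grip. Origin: centre of the underside, z up. Loose, 0.4 to 0.6 kg (varies), most of it low, so it hangs upright from the crossbar. Same after a half turn.
- basket_bar (a point): Middle of the basket's crossbar, on the stem, 110 mm above the underside. The bar is round, 8 mm thick, 90 mm long (45 mm to each side along the basket's y axis). Axes as the basket's.
- basket_grip (a point): Middle of the basket's grey square grip, 20 x 20 mm (sides along the basket's x and y), 50 mm high, from 124 to 174 mm above the underside; this point is 149 mm above it. Axes as the basket's.
- balancer: Draining stand, fixed to the bench; place and yaw vary. Origin: on the bench, at the middle of a white open tub 150 x 150 mm (4 mm walls, floor 12 mm, rim 60 mm above the bench). Its x axis points to a grey post 235 mm away, 54 mm wide, 196 mm high, with the arm's pivot 174 mm up. The arm reaches from there back over the tub and ends in a fork open to the stand's -x.
- boom (a joint): Pitch of the arm, rad: 0 unloaded at the upper stop (sloping up 0.13 towards the fork), grows as the fork sinks (24 mm per 0.1 rad), lower stop 0.45. Soft damped spring: the fork starts to sink at about 0.1 N and needs 0.8 N more per 10 mm; the whole basket brings it to rest about 0.20 to 0.31 rad down, within about 1 s.
- boom_notch (a point): Where the middle of a seated crossbar lies: midway between the prongs, in the notches; moves with the arm. Unloaded: about 205 mm up, over the tub's middle. x along the arm to the post, y across the prongs, z up. Get the stem in between the prongs from the open side with the crossbar above the lips, then lower.
- fork_tip (a point): Midway between the tips of the two aluminium prongs, 24 mm to the open side of the notch point. Prongs 10 mm wide, 38 mm apart inside, 12 mm thick, upper face 4 mm below the notch point. Notch of each: 22 mm between two lips that stand 8 mm above the prong's face. The fork's root is 62 mm behind the notch point. Axes as boom_notch.
- low_basket: The other basket, a bystander: same 80 x 80 x 50 mm wire cage with vials but no stem, crossbar or grip. Origin: centre of the underside.
- plastic_beaker: Clear plastic beaker, 90 mm wide and 110 mm high, bystander. Origin: centre of the underside.
- dishes: Stack of culture dishes, 90 mm wide and 43 mm high, bystander. Origin: centre of the underside.
Things that resemble listed ones, but are neither listed nor needed, are in the scene too. Leave any pink look-alike of the basket alone.

How it is judged:
By the outcome, as a careful person would: the job done as asked, in the order asked, and still so for the second after the job is handed in, with the robot touching nothing.
It also fails if it takes over 54 s, if anything falls off the work surface, if the arm or the gripper's body presses on something with over 40 N, if the wrist force passes 120 N, or if a joint passes its speed limit or range.

## Robot

A 6-joint arm with a two-finger parallel gripper is mounted at the origin on the work surface. World frame = base frame: x ahead of the robot, y to its left, z up, the work surface at z = 0. Lengths are in m, angles in rad, forces in N, time in s.
With the tool pointing down it reaches from about 0.25 to 0.725 m from the base axis. Payload 4 kg.
Tool frame: the origin (TCP) lies at the very end of the fingers, on their centre line; the grasp point (between the pads) lies 19 mm behind it; x points along the fingers, y is the direction in which the jaws open and shut, and the axes are right-handed (so a half turn about x gives the same grasp; the last joint's range is limited). The gripper opens to 85 mm and grips with 20 to 120 N. Pads are 22 mm wide; open, the fingers measure 114 mm over their backs; the gripper's body (76 mm by 85 mm) begins 54 mm behind the grasp point. The pads swing forward as they close: fully open they stand 13 mm farther back than shut.
Start: joints at [1.207, 0.241, 0.005, 1.335, 0, 1.571], TCP at [0.178, 0.467, 0.231] pointing down, gripper open.
Joint ranges: [-2.72, 2.72], [-1.05, 1.87], [-1.09, 1.28], [-1.99, 2.15], [-1.42, 1.44], [-3.14, 3.14]. Speed limits (rad/s): [2.79, 2.79, 3.14, 3.14, 3.14, 3.14].

## Interface

Orientations are given as a unit quaternion [x, y, z, w].
In Python, from workcell import get_obs, camera, job_done gives the robot as it stands. The module is installed in compiled form; this text tells all that it offers.
- The arm moves only by the tool arm_command, never from a script. Its argument "motion" is a list of rows, each an object of numbers: "x", "y", "z": the shift along the tool's x, y, z in m; "roll": the turn about the tool's x in rad; "fingers": the opening, from 0 (shut) to 1 (fully open). A call has 1 to 20 rows; each row shifts and turns the pose as measured when the row begins, along the tool's axes as they then stand; what a row does not reach is not made up. A row lasts 1/12 s, in which the tool goes at most 41.7 mm and 7.16 degrees, less where a joint would pass 70% of its speed; a pose out of reach is approached as far as the arm can. A call is refused whole if a number of a shift passes 0.0417 or a number of a turn 0.125, either way. A call with a gripper value outside its range is refused whole. The fingers move at their own pace and stop on an object; the grip force is fixed at half the most. Time passes only in rows, so rows that do not move let the fingers close. It gives the time, the measured TCP pose, the force and the opening at its end, in the units of the state.
- get_obs(): the state, without advancing time (a new reading comes with each control period).
- camera(name): name is "scene" or "top" or "wrist"; returns a dict with "frame" (420x560x3 uint8, red, green, blue), "intrinsics" (3x3 intrinsics, pixels), "rvec" (rotation vector, rad) and "tvec" (3), from world to camera coordinates, as OpenCV has them. Camera axes: x right, y down, z forward; pixel columns grow to the right and rows downward; lengths in m; the calibration is good to about 2 mm. The wrist camera is an equidistant fisheye: a pixel r from the principal point sees the ray r / f radians off the axis. A picture is of the moment at which its call begins. There is no depth.
- job_done(): hands the job in, once; it reports no verdict.
The state is a dict: "clock": time; "joint_pos": joint angles; "joint_vel": joint speeds; "tau": joint torques, N m; "eef_pos": TCP position; "tool_rot": TCP orientation; "ft_force": force on the tool from outside, world axes, zero at the start; "ft_torque": the same for the moment, N m; "grip_width": finger opening in m.
Only numpy, scipy, OpenCV 4.12 (cv2) and the standard library are available. Lean on these libraries where they do the work, as an engineer would, in place of code of your own. Each camera call takes 0.05 s, during which the arm holds its last target.

## Working session

There is one attempt and no reset: what is moved stays moved. The work goes in short steps, Python scripts to look and compute and a tool call to move; the robot and the scene stay as the last step left them, time stands still between calls to the robot, and variables do not carry over. Pictures are saved under pics/ and viewed, and the job is handed in when it is done.

Besides the shell and the picture viewer there is one more tool, called after ">>>" as a command line: name --argument value ..., lists and objects as JSON in quotes. arm_command: Moves the arm, as the interface text tells. Its arguments: {"type":"object","properties":{"motion":{"type":"array","items":{"type":"object","properties":{"x":{"type":"number"},"y":{"type":"number"},"z":{"type":"number"},"roll":{"type":"number"},"fingers":{"type":"number"}}}}},"required":["motion"]}

```bash
mkdir -p pics
python3 - <<'E'
from workcell import get_obs,camera
import cv2,pickle
o=get_obs();print(o)
for n in ["scene","top","wrist"]:
    c=camera(n);pickle.dump(c,open(f"pics/{n}0.pkl","wb"));cv2.imwrite(f"pics/{n}0.png",c["frame"][:,:,::-1])
    print(n,c["intrinsics"],c["rvec"],c["tvec"])
E
```

```text
{'clock': 0.0, 'joint_pos': array([1.20700160e+00, 2.41368239e-01, 3.73112974e-03, 1.33518099e+00,
       3.29732503e-05, 1.57078876e+00]), 'joint_vel': array([-0.000833  , -0.00049625, -0.0003264 , -0.00029081, -0.00028507,
       -0.00021933]), 'tau': array([ 5.56815558e-04, -3.72318935e+01,  2.52406472e+01,  1.70063053e-02,
        3.80454094e-05,  7.83766097e-06]), 'eef_pos': array([0.1776813 , 0.46669995, 0.23043792]), 'tool_rot': array([ 0.12720917,  0.695582  , -0.12861098,  0.69530045]), 'ft_force': array([ 0.7974171 , -0.06044524,  0.09607434]), 'ft_torque': array([-0.03649461, -0.05613006, -0.02586523]), 'grip_width': 0.08522723163794284}
scene [[519.82199903   0.         277.47606619]
 [  0.         519.82199903 215.42261057]
 [  0.           0.           1.        ]] [ 2.323196    0.83369454 -0.32113546] [-0.37470791 -0.1369095   1.72126681]
top [[480.73308139   0.         286.43983375]
 [  0.         480.73308139 206.85860022]
 [  0.           0.           1.        ]] [ 2.16903725 -2.19397838  0.07648984] [0.01860927 0.49666645 1.509486  ]
wrist [[325.1922621    0.         278.6817437 ]
 [  0.         325.1922621  209.16797445]
 [  0.           0.           1.        ]] [-2.38215921 -1.64268814 -0.23434039] [-0.49895615 -0.03643152  0.37911809]
```

View pics/scene0.png

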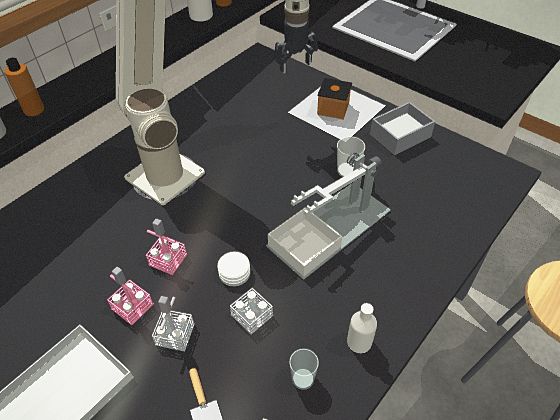

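View pics/top0.png

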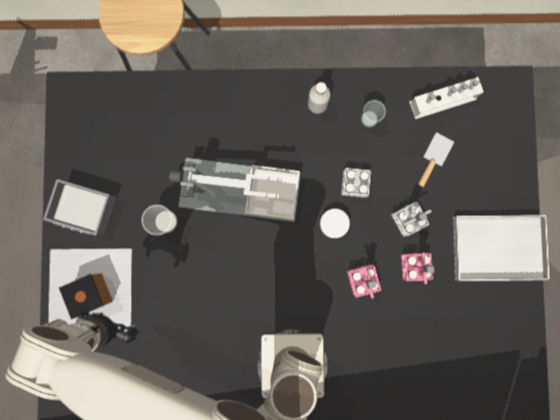

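View pics/wrist0.png

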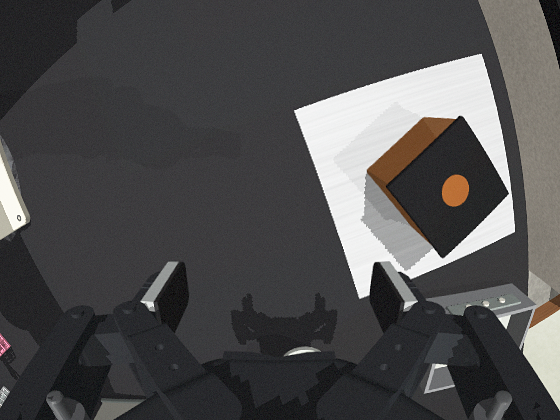

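Run:
```python
import cv2,numpy as np
t=cv2.imread("pics/top0.png");s=cv2.imread("pics/scene0.png")
a=cv2.resize(t[190:250,375:455],(800,600),interpolation=cv2.INTER_CUBIC)
cv2.imwrite("pics/cA.png",a)
b=cv2.resize(s[285:360,135:235],(800,600),interpolation=cv2.INTER_CUBIC)
cv2.imwrite("pics/cB.png",b)
cv2.imwrite("pics/cC.png",cv2.resize(t[150:228,170:310],(798,445),interpolation=cv2.INTER_CUBIC))
cv2.imwrite("pics/cD.png",cv2.resize(s[145:280,260:400],(622,600),interpolation=cv2.INTER_CUBIC))
```

```text
(no output)
```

View pics/cA.png

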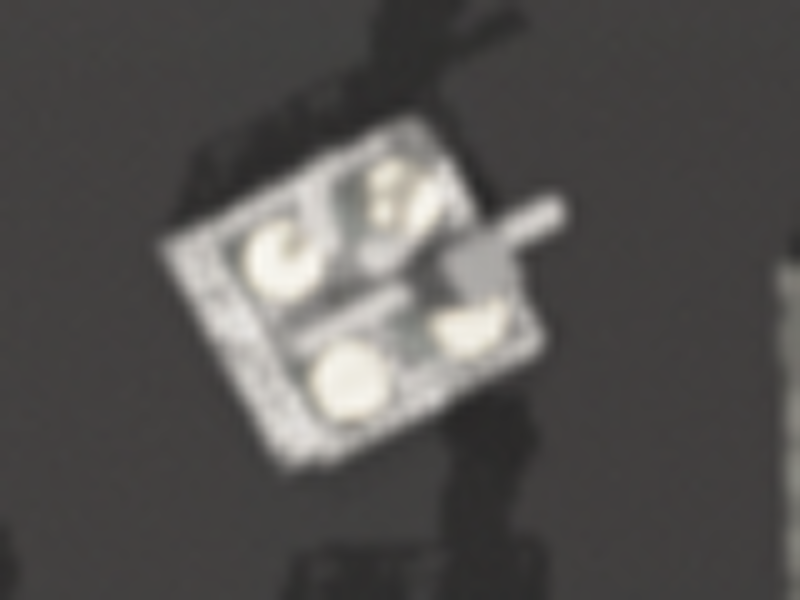

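View pics/cB.png

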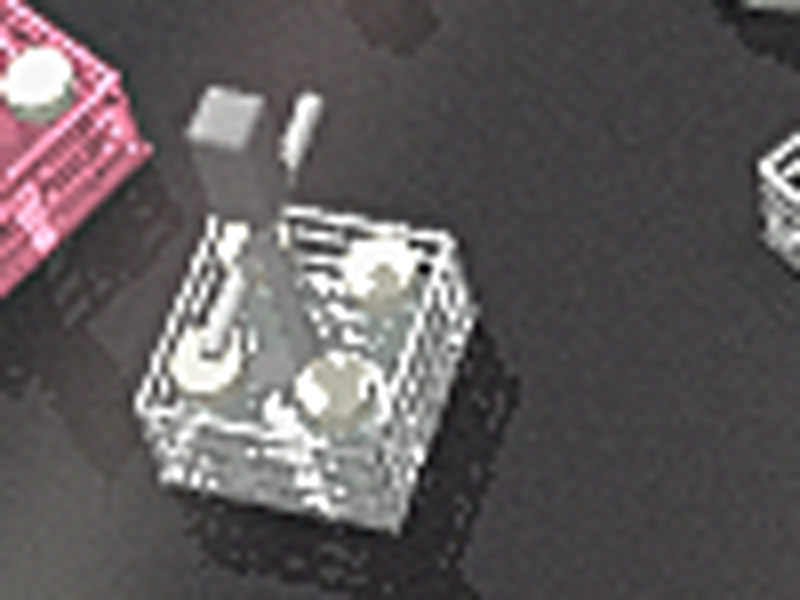

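View pics/cC.png

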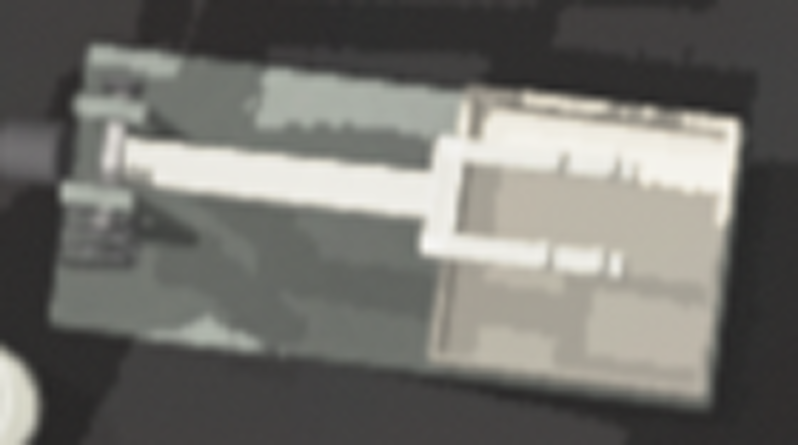

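View pics/cD.png

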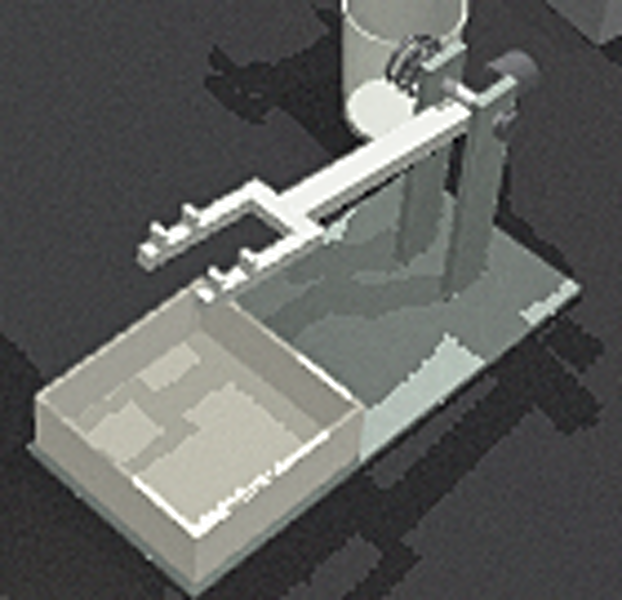

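```bash
cat > h.py <<'E'
import cv2,numpy as np,pickle
def load(n): return pickle.load(open(f"pics/{n}.pkl","rb"))
def ray(c,p):
    R=cv2.Rodrigues(np.array(c["rvec"]))[0];t=np.array(c["tvec"]).ravel();K=np.array(c["intrinsics"])
    d=R.T@np.linalg.inv(K)@np.array([p[0],p[1],1.]);return -R.T@t,d/np.linalg.norm(d)
def onz(c,p,z):
    o,d=ray(c,p);return o+d*(z-o[2])/d[2]
def tri(l):
    A=np.zeros((3,3));b=np.zeros(3)
    for c,p in l:
        o,d=ray(c,p);M=np.eye(3)-np.outer(d,d);A+=M;b+=M@o
    return np.linalg.solve(A,b)
def proj(c,X):
    return cv2.projectPoints(np.array(X,float).reshape(-1,1,3),np.array(c["rvec"]),np.array(c["tvec"]),np.array(c["intrinsics"]),None)[0].reshape(-1,2)
E
python3 - <<'E'
from h import *
np.set_printoptions(precision=4,suppress=True)
T=load("top0");S=load("scene0")
A=lambda u,v:(375+(u+.5)/10-.5,190+(v+.5)/10-.5)
B=lambda u,v:(135+(u+.5)/8-.5,285+(v+.5)/8-.5)
C=lambda u,v:(170+(u+.5)/5.7-.5,150+(v+.5)/5.7-.5)
D=lambda u,v:(260+(u+.5)/4.443-.5,145+(v+.5)/4.443-.5)
print("griptop T",onz(T,A(478,265),.174),"S",onz(S,B(232,114),.174),"tri",tri([(T,A(478,265)),(S,B(232,114))]))
print("bar T",onz(T,A(565,205),.11),onz(T,A(295,337),.11))
print("bar S",onz(S,B(312,98),.11),onz(S,B(213,350),.11))
for p in [(165,240),(415,120),(545,345)]: print("rim",onz(T,A(*p),.05))
for a,b in [((565,162),(190,210)),((630,170),(158,226)),((548,254),(250,253)),((615,264),(216,270))]:
    print("lip",onz(T,C(*a),.209),onz(S,D(*b),.209),tri([(T,C(*a)),(S,D(*b))]))
print("tub rim",[onz(T,C(*p),.06) for p in [(468,88),(742,122),(715,405),(432,360)]])
print("tub rimS",[onz(S,D(*p),.06) for p in [(38,400),(195,528),(360,405),(198,288)]])
print("base",[onz(T,C(*p),.01) for p in [(90,45),(50,325)]])
E
```

```text
griptop T [ 0.4546 -0.3742  0.174 ] S [ 0.4571 -0.3758  0.174 ] tri [ 0.4549 -0.3749  0.1706]
bar T [ 0.4755 -0.4185  0.11  ] [ 0.437  -0.3369  0.11  ]
bar S [ 0.4343 -0.3373  0.11  ] [ 0.4754 -0.4154  0.11  ]
rim [ 0.4699 -0.3119  0.05  ]
rim [ 0.5064 -0.3906  0.05  ]
rim [ 0.4359 -0.4287  0.05  ]
lip [0.5641 0.0608 0.209 ] [0.5188 0.0696 0.209 ] [0.5492 0.0501 0.249 ]
lip [0.5597 0.029  0.209 ] [0.5121 0.0474 0.209 ] [0.5457 0.0209 0.2571]
lip [0.5189 0.0695 0.209 ] [0.5673 0.0647 0.209 ] [0.5355 0.0823 0.1687]
lip [0.5136 0.0368 0.209 ] [0.5599 0.0416 0.209 ] [0.5309 0.05   0.1783]
tub rim [array([0.6256, 0.1195, 0.06  ]), array([ 0.6051, -0.0299,  0.06  ]), array([ 0.4508, -0.0132,  0.06  ]), array([0.477 , 0.1399, 0.06  ])]
tub rimS [array([ 0.4632, -0.011 ,  0.06  ]), array([ 0.6018, -0.0259,  0.06  ]), array([0.6247, 0.1154, 0.06  ]), array([0.4845, 0.128 , 0.06  ])]
base [array([0.6609, 0.337 , 0.01  ]), array([0.5023, 0.3587, 0.01  ])]
```

Run:
```python
import cv2,numpy as np
t=cv2.imread("pics/top0.png");s=cv2.imread("pics/scene0.png")
a=cv2.resize(t[165:205,235:290],(770,560),interpolation=cv2.INTER_CUBIC)
b=cv2.resize(s[180:220,285:340],(770,560),interpolation=cv2.INTER_CUBIC)
cv2.imwrite("pics/cE.png",a);cv2.imwrite("pics/cF.png",b)
from h import *
from workcell import get_obs
from scipy.spatial.transform import Rotation as Ro
np.set_printoptions(precision=4,suppress=True)
o=get_obs();print(Ro.from_quat(o["tool_rot"]).as_matrix())
S=load("scene0");T=load("top0")
```

```text
[[-0.0006  0.3559  0.9345]
 [-0.0015  0.9345 -0.3559]
 [-1.     -0.0016 -0.    ]]
```

View pics/cE.png

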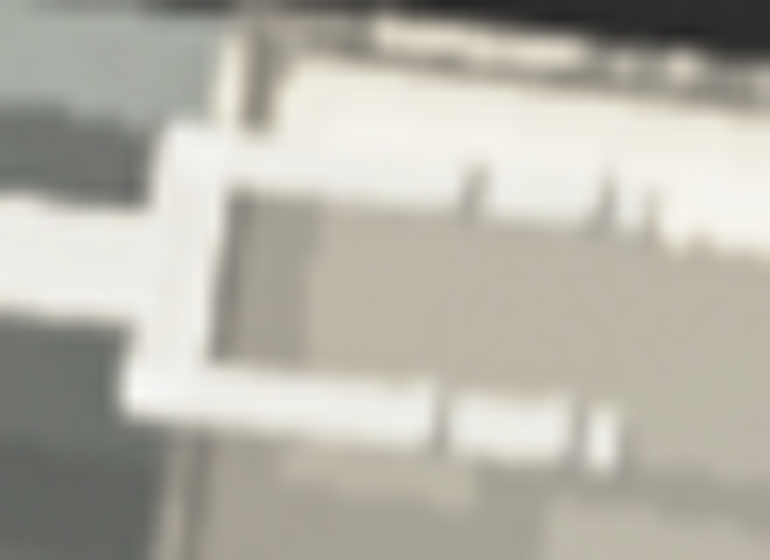

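View pics/cF.png

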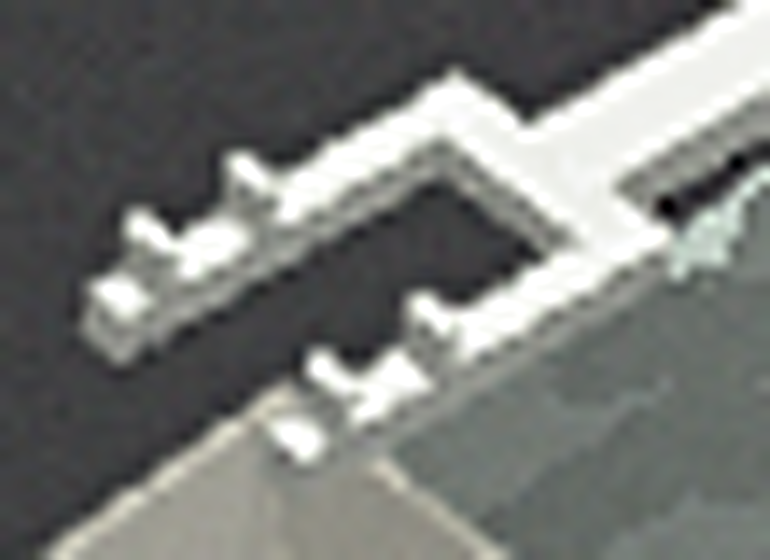

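Run:
```python
from h import *
np.set_printoptions(precision=4,suppress=True)
T=load("top0");S=load("scene0")
E=lambda u,v:(235+(u+.5)/14-.5,165+(v+.5)/14-.5)
F=lambda u,v:(285+(u+.5)/14-.5,180+(v+.5)/14-.5)
# tips
print("tip T",onz(T,E(655,212),.204),onz(T,E(615,440),.204))
print("tip S",onz(S,F(288,447),.204),onz(S,F(105,300),.204))
print("root T",onz(T,E(225,190),.193),onz(T,E(210,362),.193))
print("root S",onz(S,F(560,238),.193),onz(S,F(437,140),.193))
print("tri tips",tri([(T,E(655,212)),(S,F(288,447))]),tri([(T,E(615,440)),(S,F(105,300))]))
print("tri roots",tri([(T,E(225,190)),(S,F(560,238))]),tri([(T,E(210,362)),(S,F(437,140))]))
```

```text
tip T [0.5596 0.0257 0.204 ] [0.5138 0.0342 0.204 ]
tip S [0.5638 0.0236 0.204 ] [0.515  0.0306 0.204 ]
root T [0.5666 0.1127 0.193 ] [0.5317 0.1159 0.193 ]
root S [0.5663 0.1054 0.193 ] [0.5328 0.111  0.193 ]
tri tips [0.5608 0.0263 0.1992] [0.5136 0.0337 0.2005]
tri roots [0.5654 0.1114 0.1878] [0.5312 0.1154 0.1885]
```

>>> arm_command --motion '[{"x": -0.02,"roll": 0.12},{"x": -0.02,"roll": 0.12},{"x": -0.02,"roll": 0.12}]'

```text
schema error: expected keys x, y, z, roll, fingers
```

```bash
cat > st.py <<'E'
from h import *
from workcell import get_obs
from scipy.spatial.transform import Rotation as Ro
np.set_printoptions(precision=4,suppress=True)
o=get_obs();R=Ro.from_quat(o["tool_rot"]).as_matrix()
print(o["clock"],o["eef_pos"],"yaw",np.degrees(np.arctan2(R[1,1],R[0,1])),"down",R[:,0],"q",o["joint_pos"],"F",o["ft_force"],"w",o["grip_width"])
def go(tx,ty,tz,yaw=None):
    d=R.T@(np.array([tx,ty,tz])-o["eef_pos"]);print("shift",d,"roll",None if yaw is None else -np.radians(yaw)+np.arctan2(R[1,1],R[0,1]))
E
python3 -c "
from st import *
go(.4555,-.375,.30,-63.5)"
```

```text
0.15 [0.1778 0.4668 0.2306] yaw 69.15358422313442 down [-0.0006 -0.0015 -1.    ] q [1.207  0.2412 0.004  1.3352 0.     1.5708] F [-0.1271  0.6424 -0.1746] w 0.0852839090242846
shift [-0.0683 -0.688   0.5591] roll 2.3152418092653
```

All keys are needed.

>>> arm_command --motion '[{"x": -0.02,"y": 0,"z": 0,"roll": 0.12,"fingers": 1},{"x": -0.02,"y": 0,"z": 0,"roll": 0.12,"fingers": 1},{"x": -0.02,"y": 0,"z": 0,"roll": 0.12,"fingers": 1}]'

```text
clock: 0.4
eef_pos: [0.1764, 0.4632, 0.2858]
tool_rot: [0.249, 0.66, -0.261, 0.66]
ft_force: [0.5, 0.5, -0.2]
grip_width: 0.085
```

```bash
python3 -c "
from st import *
go(.4555,-.375,.30,-63.5)"
```

```text
0.4 [0.1764 0.4632 0.2858] yaw 47.78354444741494 down [-0.0059 -0.0156 -0.9999] q [1.207  0.2292 0.1308 1.4891 0.     1.9438] F [ 0.5079  0.4831 -0.2278] w 0.08498510978138579
shift [-0.0028 -0.4334  0.77  ] roll 1.9422642538968447
```

>>> arm_command --motion '[{"x": 0,"y": -0.019,"z": 0.034,"roll": 0,"fingers": 1},{"x": 0,"y": -0.019,"z": 0.034,"roll": 0,"fingers": 1},{"x": 0,"y": -0.019,"z": 0.034,"roll": 0,"fingers": 1},{"x": 0,"y": -0.019,"z": 0.034,"roll": 0,"fingers": 1},{"x": 0,"y": -0.019,"z": 0.034,"roll": 0,"fingers": 1},{"x": 0,"y": -0.019,"z": 0.034,"roll": 0,"fingers": 1},{"x": 0,"y": -0.019,"z": 0.034,"roll": 0,"fingers": 1},{"x": 0,"y": -0.019,"z": 0.034,"roll": 0,"fingers": 1},{"x": 0,"y": -0.019,"z": 0.034,"roll": 0,"fingers": 1},{"x": 0,"y": -0.019,"z": 0.034,"roll": 0,"fingers": 1},{"x": 0,"y": -0.019,"z": 0.034,"roll": 0,"fingers": 1},{"x": 0,"y": -0.019,"z": 0.034,"roll": 0,"fingers": 1},{"x": 0,"y": -0.019,"z": 0.034,"roll": 0,"fingers": 1},{"x": 0,"y": -0.019,"z": 0.034,"roll": 0,"fingers": 1},{"x": 0,"y": -0.019,"z": 0.034,"roll": 0,"fingers": 1},{"x": 0,"y": -0.019,"z": 0.034,"roll": 0,"fingers": 1}]'

```text
clock: 1.73
eef_pos: [0.3788, -0.1444, 0.2919]
tool_rot: [0.249, 0.66, -0.253, 0.663]
ft_force: [1.0, 0.4, 0.4]
grip_width: 0.0853
```

```bash
python3 -c "
from st import *
go(.4555,-.375,.30,-63.5)"
```

```text
1.7333 [ 0.3788 -0.1444  0.2919] yaw 48.456571588328785 down [ 0.0019 -0.0071 -1.    ] q [-0.3597  0.0281 -0.087   1.4514 -0.006   0.3654] F [0.9562 0.3828 0.4132] w 0.08532475293188146
shift [-0.0063 -0.1218  0.2104] roll 1.9540107934610749
```

>>> arm_command --motion '[{"x": 0,"y": -0.019,"z": 0.034,"roll": 0,"fingers": 1},{"x": 0,"y": -0.019,"z": 0.034,"roll": 0,"fingers": 1},{"x": 0,"y": -0.019,"z": 0.034,"roll": 0,"fingers": 1},{"x": 0,"y": -0.019,"z": 0.034,"roll": 0,"fingers": 1},{"x": 0,"y": -0.019,"z": 0.034,"roll": 0,"fingers": 1},{"x": 0,"y": -0.01,"z": 0.02,"roll": 0,"fingers": 1},{"x": 0,"y": 0,"z": 0,"roll": 0.12,"fingers": 1},{"x": 0,"y": 0,"z": 0,"roll": 0.12,"fingers": 1},{"x": 0,"y": 0,"z": 0,"roll": 0.12,"fingers": 1},{"x": 0,"y": 0,"z": 0,"roll": 0.12,"fingers": 1},{"x": 0,"y": 0,"z": 0,"roll": 0.12,"fingers": 1},{"x": 0,"y": 0,"z": 0,"roll": 0.12,"fingers": 1},{"x": 0,"y": 0,"z": 0,"roll": 0.12,"fingers": 1},{"x": 0,"y": 0,"z": 0,"roll": 0.12,"fingers": 1},{"x": 0,"y": 0,"z": 0,"roll": 0.12,"fingers": 1},{"x": 0,"y": 0,"z": 0,"roll": 0.12,"fingers": 1},{"x": 0,"y": 0,"z": 0,"roll": 0.12,"fingers": 1},{"x": 0,"y": 0,"z": 0,"roll": 0.12,"fingers": 1},{"x": 0,"y": 0,"z": 0,"roll": 0.12,"fingers": 1},{"x": 0,"y": 0,"z": 0,"roll": 0.12,"fingers": 1}]'

```text
clock: 3.4
eef_pos: [0.4486, -0.3704, 0.2775]
tool_rot: [-0.665, -0.233, 0.674, -0.225]
ft_force: [-0.1, -0.1, -0.3]
grip_width: 0.0854
```

```bash
python3 -c "
from st import *
go(.4555,-.375,.24,-63.5)"
```

```text
3.4 [ 0.4486 -0.3704  0.2775] yaw -52.27329959371407 down [-0.0157  0.0062 -0.9999] q [-0.6875  0.4106  0.3631  1.5394 -0.0052  1.7956] F [-0.0588 -0.1353 -0.2833] w 0.0854100640377504
shift [ 0.0374  0.0084 -0.003 ] roll 0.1959428862246747
```

>>> arm_command --motion '[{"x": 0,"y": 0.004,"z": -0.001,"roll": 0.11,"fingers": 1},{"x": 0,"y": 0.003,"z": -0.001,"roll": 0.1,"fingers": 1},{"x": 0.01,"y": 0,"z": 0,"roll": 0,"fingers": 1},{"x": 0.01,"y": 0,"z": 0,"roll": 0,"fingers": 1}]'

```text
clock: 3.73
eef_pos: [0.4544, -0.3753, 0.2573]
tool_rot: [-0.686, -0.155, 0.695, -0.149]
ft_force: [-0.6, 0.1, 0.6]
grip_width: 0.0855
```

```bash
python3 -c "
from st import *
go(.4555,-.375,.136,-63.5)
from workcell import camera
c=camera('wrist');cv2.imwrite('pics/w1.png',c['frame'][:,:,::-1]);pickle.dump(c,open('pics/w1.pkl','wb'))"
```

```text
3.7333 [ 0.4544 -0.3753  0.2573] yaw -65.20722608331657 down [-0.0153  0.0059 -0.9999] q [-0.6876  0.4287  0.3387  1.4963 -0.0052  2.0212] F [-0.6308  0.1042  0.5504] w 0.08551490798875318
shift [ 0.1213  0.0017 -0.0025] roll -0.02979671622980118
```

View pics/w1.png

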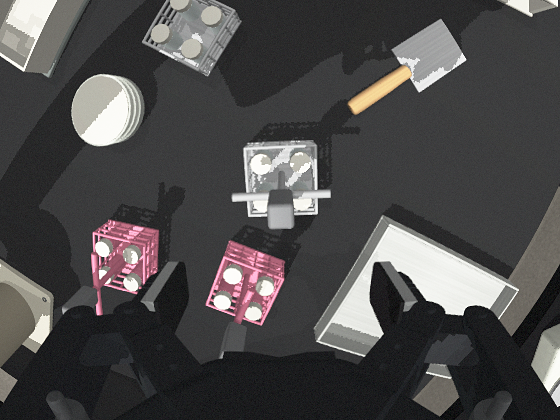

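>>> arm_command --motion '[{"x": 0.015,"y": 0.001,"z": -0.001,"roll": -0.02,"fingers": 1},{"x": 0.015,"y": 0,"z": 0,"roll": -0.01,"fingers": 1},{"x": 0.015,"y": 0,"z": 0,"roll": 0,"fingers": 1},{"x": 0.015,"y": 0,"z": 0,"roll": 0,"fingers": 1},{"x": 0.015,"y": 0,"z": 0,"roll": 0,"fingers": 1},{"x": 0.015,"y": 0,"z": 0,"roll": 0,"fingers": 1},{"x": 0.015,"y": 0,"z": 0,"roll": 0,"fingers": 0.9},{"x": 0.01,"y": 0,"z": 0,"roll": 0,"fingers": 0.8}]'

```text
clock: 4.45
eef_pos: [0.4528, -0.3741, 0.1361]
tool_rot: [-0.682, -0.167, 0.694, -0.159]
ft_force: [0.5, -0.0, -0.7]
grip_width: 0.0685
```

```bash
python3 -c "
from st import *
go(.4555,-.375,.136,-63.5)
from workcell import camera
c=camera('wrist');cv2.imwrite('pics/w2.png',c['frame'][:,:,::-1])
c=camera('scene');cv2.imwrite('pics/s2.png',cv2.resize(c['frame'][220:360,80:260,::-1],(720,560)))"
```

```text
4.45 [ 0.4528 -0.3741  0.1361] yaw -63.34658223804821 down [-0.0184  0.0085 -0.9998] q [-0.6879  0.4815  0.1037  1.2125 -0.0051  1.9885] F [ 0.5131 -0.0194 -0.7203] w 0.06853178735574927
shift [ 0.0001  0.0021 -0.002 ] roll 0.0026776450770997773
```

View pics/w2.png

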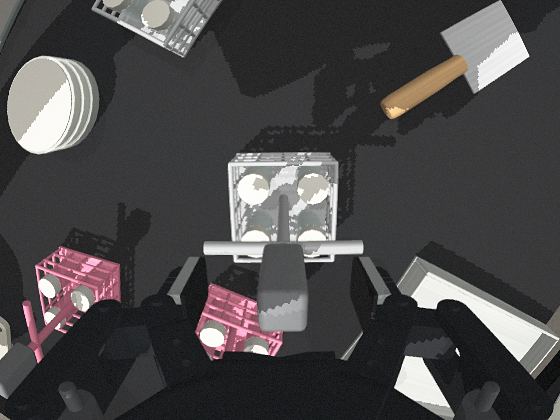

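View pics/s2.png

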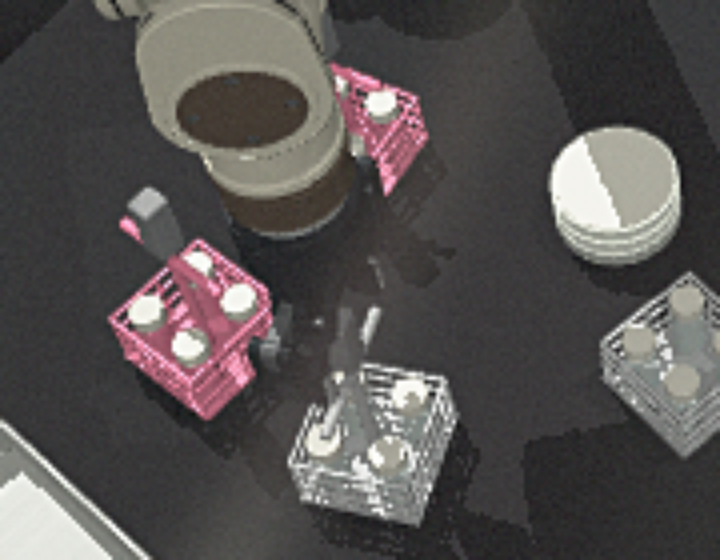

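>>> arm_command --motion '[{"x": 0,"y": 0.002,"z": -0.001,"roll": 0,"fingers": 0.6},{"x": 0,"y": 0,"z": 0,"roll": 0,"fingers": 0.4},{"x": 0,"y": 0,"z": 0,"roll": 0,"fingers": 0.3},{"x": 0,"y": 0,"z": 0,"roll": 0,"fingers": 0.2},{"x": 0,"y": 0,"z": 0,"roll": 0,"fingers": 0.1},{"x": 0,"y": 0,"z": 0,"roll": 0,"fingers": 0},{"x": 0,"y": 0,"z": 0,"roll": 0,"fingers": 0},{"x": 0,"y": 0,"z": 0,"roll": 0,"fingers": 0}]'

```text
clock: 5.22
eef_pos: [0.4556, -0.376, 0.1386]
tool_rot: [-0.683, -0.167, 0.693, -0.159]
ft_force: [0.2, 0.2, -2.1]
grip_width: 0.0196
```

```bash
python3 -c "
from st import *
from workcell import camera
c=camera('wrist');cv2.imwrite('pics/w3.png',c['frame'][:,:,::-1])"
```

```text
5.2167 [ 0.4556 -0.376   0.1386] yaw -63.33311066130551 down [-0.0171  0.0077 -0.9998] q [-0.6875  0.4852  0.1165  1.2202 -0.0049  1.9886] F [ 0.2284  0.2171 -2.0862] w 0.01962596243109742
```

View pics/w3.png

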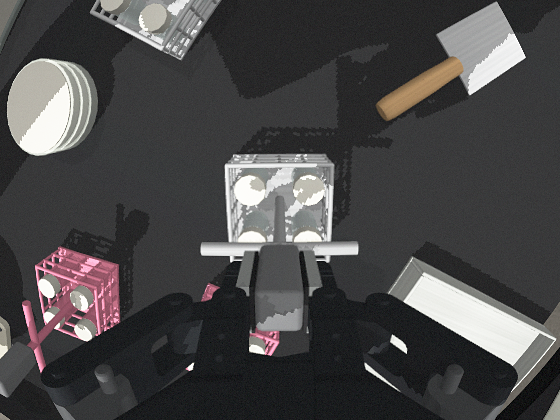

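>>> arm_command --motion '[{"x": -0.005,"y": 0,"z": 0,"roll": 0,"fingers": 0},{"x": -0.01,"y": 0,"z": 0,"roll": 0,"fingers": 0},{"x": -0.015,"y": 0,"z": 0,"roll": 0,"fingers": 0},{"x": -0.015,"y": 0,"z": 0,"roll": 0,"fingers": 0},{"x": -0.015,"y": 0,"z": 0,"roll": 0,"fingers": 0},{"x": -0.015,"y": 0,"z": 0,"roll": 0,"fingers": 0},{"x": -0.015,"y": 0,"z": 0,"roll": 0,"fingers": 0},{"x": -0.015,"y": 0,"z": 0,"roll": 0,"fingers": 0},{"x": -0.015,"y": 0,"z": 0,"roll": 0,"fingers": 0},{"x": -0.005,"y": 0,"z": 0,"roll": 0,"fingers": 0}]'

```text
clock: 6.1
eef_pos: [0.4546, -0.3747, 0.269]
tool_rot: [-0.68, -0.171, 0.696, -0.155]
ft_force: [0.9, -0.6, -4.2]
grip_width: 0.0192
```

```bash
python3 -c "
from st import *
go(.525,-.067,.256,-8)"
```

```text
6.1 [ 0.4546 -0.3747  0.269 ] yaw -63.36137521933964 down [-0.0271  0.0156 -0.9995] q [-0.6867  0.4405  0.3863  1.5475 -0.0051  1.9898] F [ 0.8704 -0.5981 -4.2373] w 0.01921465709570146
shift [ 0.0159 -0.243  -0.2012] roll -0.9662382760094748
```

>>> arm_command --motion '[{"x": 0,"y": -0.006,"z": -0.005,"roll": 0,"fingers": 0},{"x": 0.001,"y": -0.012,"z": -0.01,"roll": 0,"fingers": 0},{"x": 0.001,"y": -0.018,"z": -0.015,"roll": 0,"fingers": 0},{"x": 0.001,"y": -0.018,"z": -0.015,"roll": 0,"fingers": 0},{"x": 0.001,"y": -0.018,"z": -0.015,"roll": 0,"fingers": 0},{"x": 0.001,"y": -0.018,"z": -0.015,"roll": 0,"fingers": 0},{"x": 0.001,"y": -0.018,"z": -0.015,"roll": 0,"fingers": 0},{"x": 0.001,"y": -0.018,"z": -0.015,"roll": 0,"fingers": 0},{"x": 0.001,"y": -0.018,"z": -0.015,"roll": 0,"fingers": 0},{"x": 0.001,"y": -0.018,"z": -0.015,"roll": 0,"fingers": 0},{"x": 0.001,"y": -0.018,"z": -0.015,"roll": 0,"fingers": 0},{"x": 0.001,"y": -0.018,"z": -0.015,"roll": 0,"fingers": 0},{"x": 0.001,"y": -0.015,"z": -0.012,"roll": 0,"fingers": 0},{"x": 0,"y": -0.008,"z": -0.007,"roll": 0,"fingers": 0},{"x": 0,"y": 0,"z": 0,"roll": -0.06,"fingers": 0},{"x": 0,"y": 0,"z": 0,"roll": -0.1,"fingers": 0},{"x": 0,"y": 0,"z": 0,"roll": -0.1,"fingers": 0},{"x": 0,"y": 0,"z": 0,"roll": -0.1,"fingers": 0}]'

```text
clock: 7.6
eef_pos: [0.5075, -0.0538, 0.2415]
tool_rot: [-0.629, -0.312, 0.658, -0.273]
ft_force: [-0.3, -0.3, -5.5]
grip_width: 0.0195
```

```bash
python3 -c "
from st import *
go(.525,-.067,.256,-8)"
```

```text
7.6 [ 0.5075 -0.0538  0.2415] yaw -41.14474794757286 down [-0.0594  0.0339 -0.9977] q [-0.1214  0.3085  0.1208  1.4463  0.0265  2.1663] F [-0.3406 -0.2876 -5.5291] w 0.01953660088138053
shift [-0.0159  0.0209 -0.0014] roll -0.5784849814287794
```

>>> arm_command --motion '[{"x": 0,"y": 0,"z": 0,"roll": 0,"fingers": 0},{"x": 0,"y": 0,"z": 0,"roll": 0,"fingers": 0}]'

```text
clock: 7.77
eef_pos: [0.5051, -0.0509, 0.2395]
tool_rot: [-0.628, -0.314, 0.658, -0.272]
ft_force: [1.4, -0.9, -4.8]
grip_width: 0.019
```

```bash
cat >> st.py <<'E'
q=o["joint_pos"];print("pitch exc",q[1]-q[2]+q[3]-np.pi/2)
E
python3 -c "
from st import *
go(.525,-.067,.256,-8)
from workcell import camera
c=camera('scene');cv2.imwrite('pics/s4.png',cv2.resize(c['frame'][130:340,130:410,::-1],(800,600)))"
```

```text
7.7667 [ 0.5051 -0.0509  0.2395] yaw -41.02211115521061 down [-0.064   0.0351 -0.9973] q [-0.1168  0.3077  0.114   1.4448  0.0274  2.1685] F [ 1.3562 -0.8776 -4.779 ] w 0.01898800302586003
pitch exc 0.06775893252971832
shift [-0.0183  0.0243 -0.0006] roll -0.5763445656179734
```

View pics/s4.png

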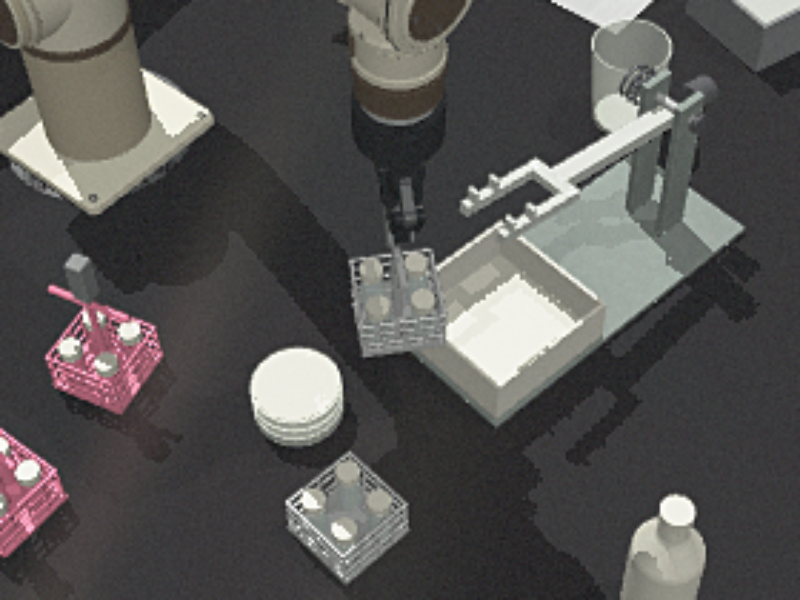

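>>> arm_command --motion '[{"x": -0.005,"y": 0.006,"z": -0.002,"roll": -0.115,"fingers": 0},{"x": -0.005,"y": 0.006,"z": -0.001,"roll": -0.115,"fingers": 0},{"x": -0.005,"y": 0.006,"z": 0,"roll": -0.115,"fingers": 0},{"x": -0.005,"y": 0.006,"z": 0,"roll": -0.115,"fingers": 0},{"x": -0.004,"y": 0.006,"z": 0.001,"roll": -0.115,"fingers": 0}]'

```text
clock: 8.23
eef_pos: [0.5314, -0.0619, 0.2592]
tool_rot: [-0.519, -0.494, 0.54, -0.441]
ft_force: [0.6, -0.4, -4.2]
grip_width: 0.0194
```

```bash
python3 -c "
from st import *
print('bar',o['eef_pos']+.0286*R[:,0])
b=o['eef_pos']+.0286*R[:,0]
d=np.array([.5414,.0525,.225])-b
print('to notch',R.T@d, 'roll',np.arctan2(R[1,1],R[0,1])+np.radians(8))
from workcell import camera
c=camera('scene');cv2.imwrite('pics/s5.png',cv2.resize(c['frame'][130:270,210:396,::-1],(797,600)))
c=camera('top');cv2.imwrite('pics/t5.png',cv2.resize(c['frame'][150:270,200:360,::-1],(800,600)))"
```

```text
8.2333 [ 0.5314 -0.0619  0.2592] yaw -7.08024781731192 down [-0.0717  0.0368 -0.9968] q [-0.1313  0.365   0.2456  1.5273  0.0271  1.5631] F [ 0.6106 -0.4403 -4.2303] w 0.019396648277821827
pitch exc 0.07595494708689832
bar [ 0.5294 -0.0608  0.2307]
to notch [ 0.009  -0.0016 -0.1138] roll 0.01605270389031138
```

View pics/s5.png

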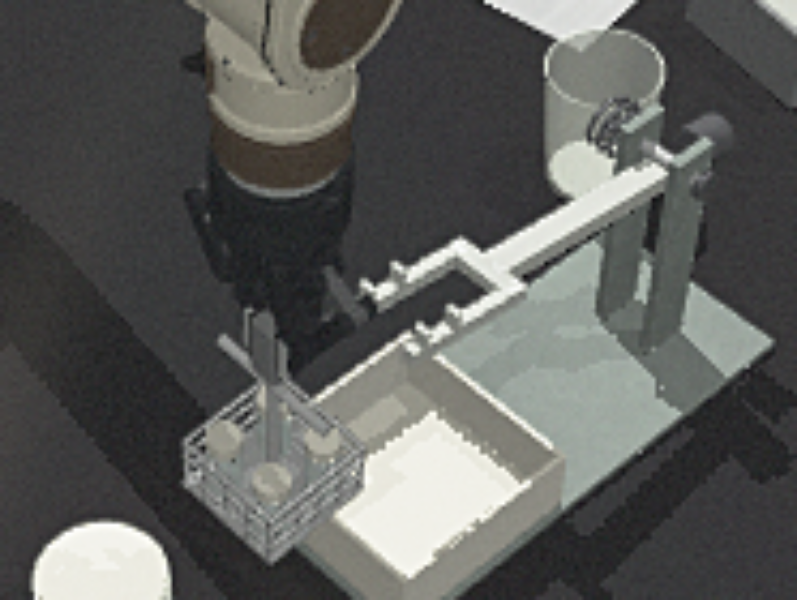

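View pics/t5.png

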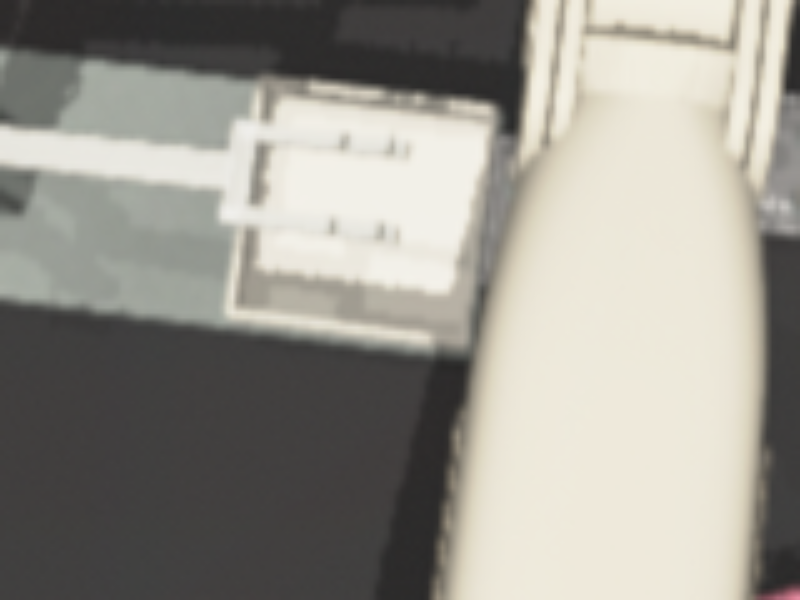

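>>> arm_command --motion '[{"x": 0,"y": 0,"z": -0.015,"roll": 0.01,"fingers": 0},{"x": 0,"y": 0,"z": -0.02,"roll": 0,"fingers": 0},{"x": 0,"y": 0,"z": -0.02,"roll": 0,"fingers": 0}]'

```text
clock: 8.58
eef_pos: [0.5387, -0.0102, 0.2592]
tool_rot: [-0.527, -0.483, 0.551, -0.431]
ft_force: [1.3, -0.1, -4.6]
grip_width: 0.0197
```

```bash
cat > b.py <<'E'
from st import *
b=o['eef_pos']+.0286*R[:,0]
d=np.array([.5414,.0525,.225])-b
print('bar',b,'to notch',R.T@d, 'roll',np.arctan2(R[1,1],R[0,1])+np.radians(8))
from workcell import camera
import sys
if len(sys.argv)>1:
    c=camera('scene');cv2.imwrite(f'pics/{sys.argv[1]}.png',cv2.resize(c['frame'][130:270,210:396,::-1],(797,600),interpolation=cv2.INTER_CUBIC))
E
python3 b.py s6
```

```text
8.5833 [ 0.5387 -0.0102  0.2592] yaw -9.345624620017372 down [-0.0729  0.0347 -0.9967] q [-0.037   0.3714  0.2549  1.5285  0.0319  1.6966] F [ 1.3121 -0.1074 -4.6236] w 0.0196512454982847
pitch exc 0.07421675875054534
bar [ 0.5366 -0.0093  0.2307] to notch [ 0.0074 -0.0048 -0.0616] roll -0.023485580115200716
```

View pics/s6.png

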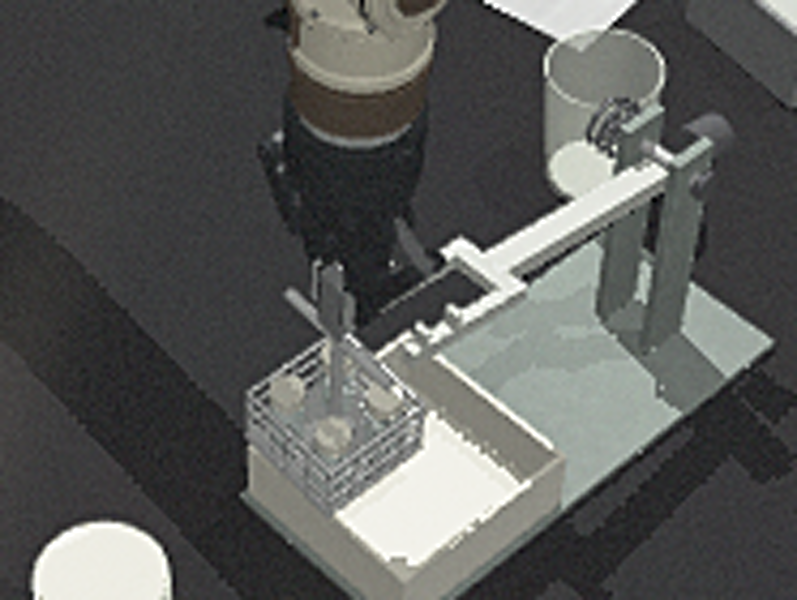

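>>> arm_command --motion '[{"x": 0,"y": -0.002,"z": -0.018,"roll": -0.01,"fingers": 0},{"x": 0,"y": -0.002,"z": -0.018,"roll": -0.01,"fingers": 0},{"x": 0,"y": 0,"z": -0.015,"roll": 0,"fingers": 0},{"x": 0,"y": 0,"z": -0.008,"roll": 0,"fingers": 0}]'

```text
clock: 8.97
eef_pos: [0.5417, 0.0554, 0.2591]
tool_rot: [-0.525, -0.486, 0.549, -0.431]
ft_force: [0.3, -0.3, -4.4]
grip_width: 0.0195
```

```bash
python3 b.py s7; python3 -c "
from workcell import camera
import cv2
c=camera('wrist');cv2.imwrite('pics/w7.png',c['frame'][:,:,::-1])"
```

```text
8.9667 [0.5417 0.0554 0.2591] yaw -8.962292410109178 down [-0.0769  0.0375 -0.9963] q [0.0777 0.3831 0.2715 1.533  0.0434 1.8043] F [ 0.3262 -0.2825 -4.4476] w 0.019489990821828646
pitch exc 0.0738766420600081
bar [0.5395 0.0564 0.2306] to notch [0.0053 0.0029 0.0037] roll -0.016795170923356723
```

View pics/s7.png

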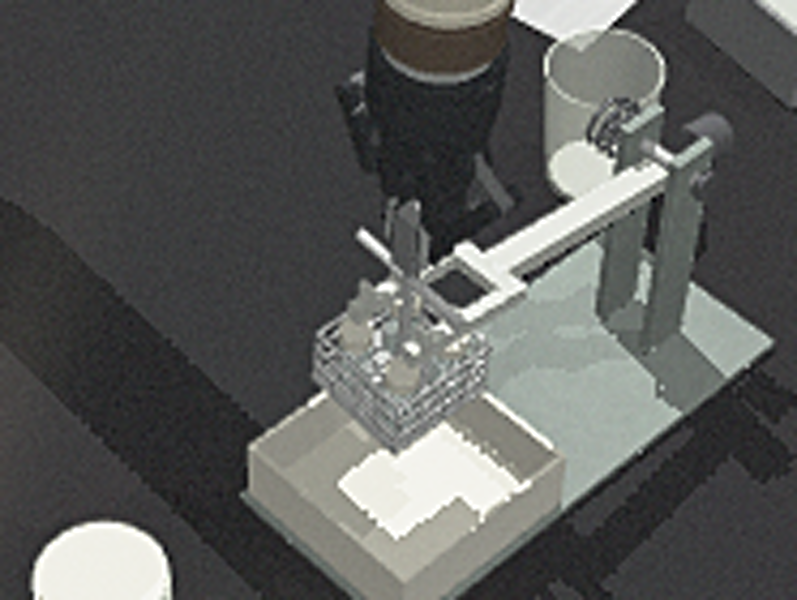

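View pics/w7.png

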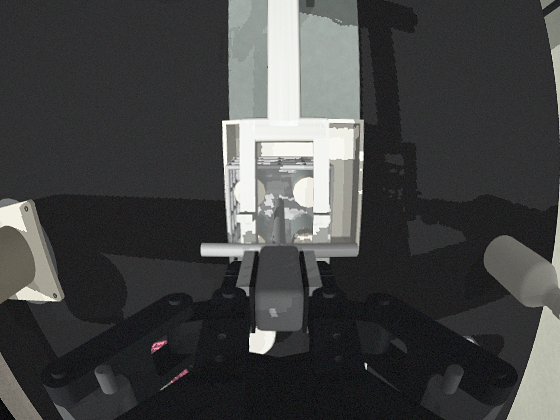

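Run:
```python
from h import *
from workcell import camera
np.set_printoptions(precision=4,suppress=True)
S=load("scene0")
s=797/186
F=lambda u,v:(210+(u+.5)/s-.5,130+(v+.5)/s-.5)
a=onz(S,F(362,236),.229);b=onz(S,F(462,333),.229);print(a,b,(a+b)/2,np.linalg.norm(a-b))
c=camera("wrist");pickle.dump(c,open("pics/w7.pkl","wb"))
img=c["frame"][:,:,::-1]
cv2.imwrite("pics/w7c.png",cv2.resize(img[130:290,190:370],(720,640))[:600])
```

```text
[0.4971 0.0613 0.229 ] [0.5921 0.0368 0.229 ] [0.5446 0.049  0.229 ] 0.09810715967734986
```

View pics/w7c.png

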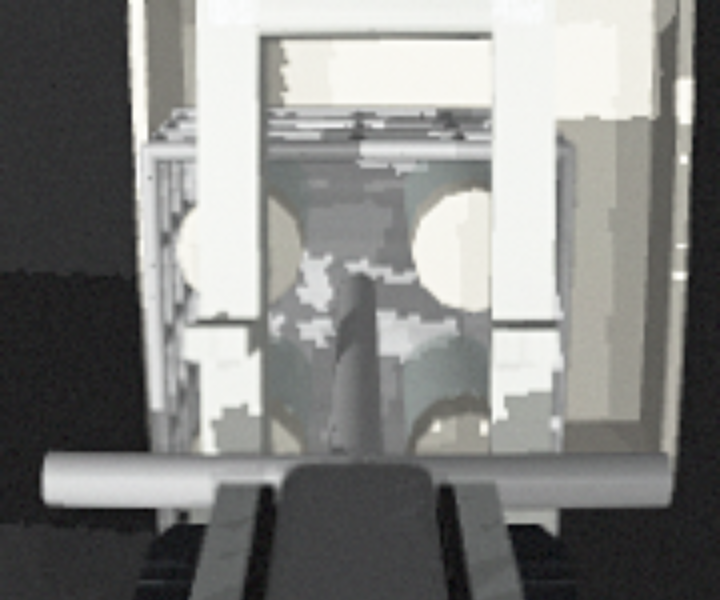

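```bash
cat > wr.py <<'E'
from h import *
def wray(c,p):
    R=cv2.Rodrigues(np.array(c["rvec"]))[0];t=np.array(c["tvec"]).ravel();K=np.array(c["intrinsics"])
    x=(p[0]-K[0,2])/K[0,0];y=(p[1]-K[1,2])/K[1,1];r=np.hypot(x,y)
    d=np.array([np.sin(r)*x/r,np.sin(r)*y/r,np.cos(r)]);return -R.T@t,R.T@d
def wz(c,p,z):
    o,d=wray(c,p);return o+d*(z-o[2])/d[2]
E
python3 - <<'E'
from wr import *
np.set_printoptions(precision=4,suppress=True)
c=load("w7");W=lambda u,v:(190+(u+.5)/4-.5,130+(v+.5)/4-.5)
for u in (225,525):
    print("lip base",wz(c,W(u,327),.202),"top",wz(c,W(u,319),.21))
print("inner edges",wz(c,W(262,250),.2),wz(c,W(492,250),.2))
print("bar",wz(c,W(45,480),.2306),wz(c,W(672,480),.2306))
print("root",wz(c,W(262,38),.193),wz(c,W(492,36),.193))
print("cam",wray(c,(280,200))[0])
E
```

```text
lip base [0.5177 0.0715 0.202 ] top [0.5197 0.0748 0.21  ]
lip base [0.5656 0.0652 0.202 ] top [0.5657 0.0687 0.21  ]
inner edges [0.5255 0.0829 0.2   ] [0.5619 0.0779 0.2   ]
bar [0.4927 0.059  0.2306] [0.5836 0.048  0.2306]
root [0.53   0.1162 0.193 ] [0.5666 0.1111 0.193 ]
cam [0.5636 0.1214 0.4021]
```

>>> arm_command --motion '[{"x": 0.004,"y": 0.002,"z": 0.002,"roll": -0.01,"fingers": 0},{"x": 0.005,"y": 0.001,"z": 0.001,"roll": 0,"fingers": 0},{"x": 0.005,"y": 0.001,"z": 0,"roll": 0,"fingers": 0},{"x": 0.004,"y": 0,"z": 0,"roll": 0,"fingers": 0}]'

```text
clock: 9.45
eef_pos: [0.5445, 0.0473, 0.24]
tool_rot: [-0.524, -0.487, 0.548, -0.434]
ft_force: [1.2, 0.2, -4.5]
grip_width: 0.0192
```

```bash
cat > v.py <<'E'
from wr import *
from workcell import camera
import sys
c=camera("wrist");n=sys.argv[1];pickle.dump(c,open(f"pics/{n}.pkl","wb"))
cv2.imwrite(f"pics/{n}.png",cv2.resize(c["frame"][130:280,190:370,::-1],(720,600)))
E
python3 b.py s8; python3 v.py w8
```

```text
9.45 [0.5445 0.0473 0.24  ] yaw -8.603907082533073 down [-0.0748  0.0346 -0.9966] q [0.0648 0.3907 0.2338 1.4864 0.0394 1.7852] F [ 1.158   0.2026 -4.4662] w 0.01918294728167918
pitch exc 0.072526503045242
bar [0.5423 0.0483 0.2115] to notch [-0.0133 -0.0026 -0.0043] roll -0.010540166966315268
```

View pics/s8.png

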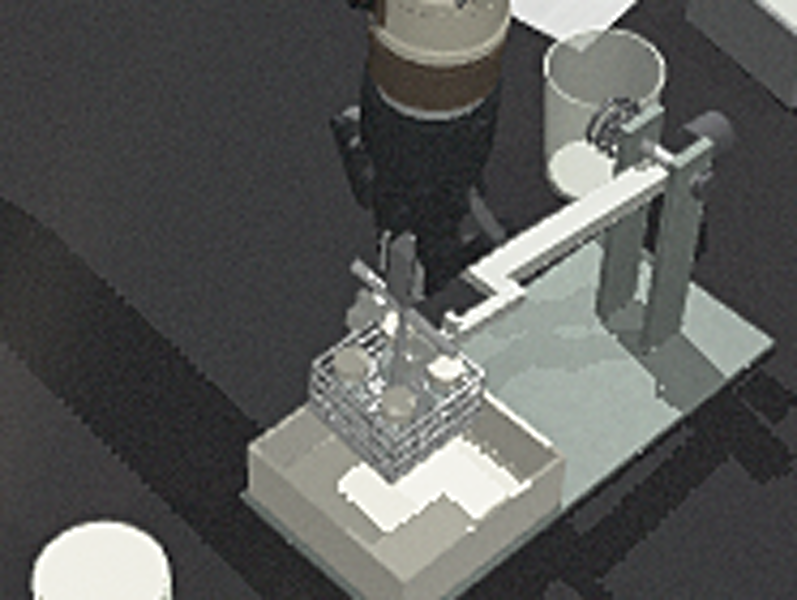

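View pics/w8.png

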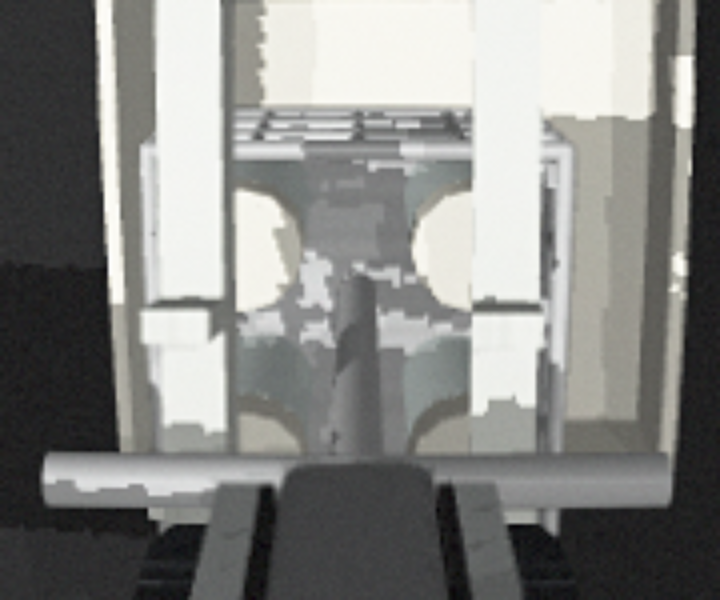

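>>> arm_command --motion '[{"x": 0,"y": -0.002,"z": -0.005,"roll": 0,"fingers": 0},{"x": 0.001,"y": 0,"z": 0,"roll": 0,"fingers": 0}]'

```text
clock: 9.72
eef_pos: [0.5423, 0.0523, 0.2386]
tool_rot: [-0.523, -0.487, 0.549, -0.433]
ft_force: [0.2, -0.2, -4.9]
grip_width: 0.0193
```

```bash
python3 b.py s9; python3 v.py w9
```

```text
9.7167 [0.5423 0.0523 0.2386] yaw -8.694085315400038 down [-0.0773  0.0344 -0.9964] q [0.0738 0.3893 0.2281 1.4843 0.0401 1.7958] F [ 0.2436 -0.1977 -4.8725] w 0.019291480669843344
pitch exc 0.07464955329070433
bar [0.5401 0.0533 0.2101] to notch [-0.0149  0.0002  0.0002] roll -0.012114074043473949
```

View pics/w9.png

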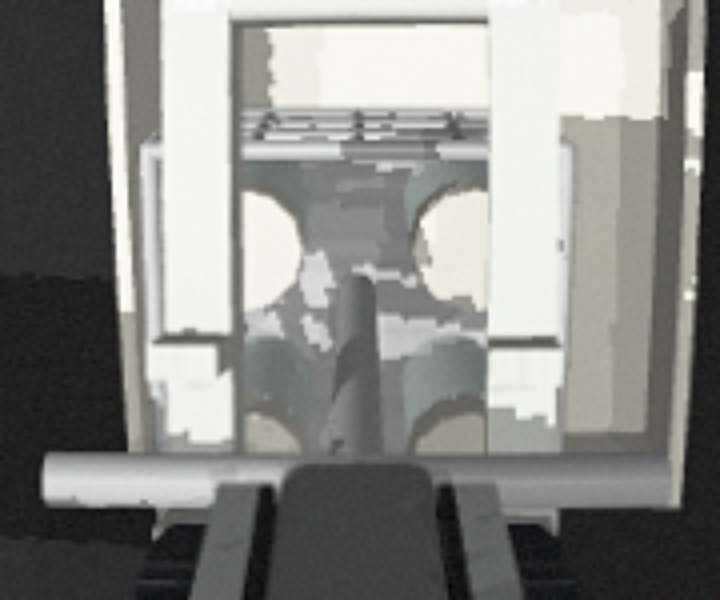

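Run:
```python
from wr import *
np.set_printoptions(precision=4,suppress=True)
c=load("w9");W=lambda u,v:(190+(u+.5)/4-.5,130+(v+.5)/4-.5)
for u in (185,525):
    print("lip base",wz(c,W(u,344),.1995),"lip top",wz(c,W(u,336),.2075))
a=wz(c,W(45,480),.2101);b=wz(c,W(672,480),.2101);print("bar",a,b,(a+b)/2)
print("root",wz(c,W(235,22),.192),wz(c,W(488,20),.192))
```

```text
lip base [0.5158 0.071  0.1995] lip top [0.5182 0.0743 0.2075]
lip base [0.5656 0.0646 0.1995] lip top [0.5657 0.0682 0.2075]
bar [0.4933 0.0558 0.2101] [0.5842 0.045  0.2101] [0.5387 0.0504 0.2101]
root [0.53   0.1164 0.192 ] [0.5665 0.1113 0.192 ]
```

View pics/s9.png

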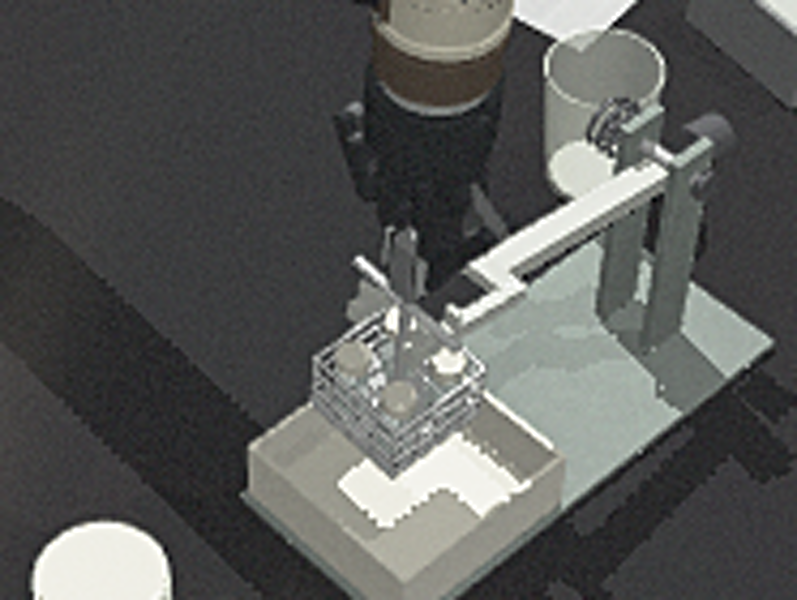

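>>> arm_command --motion '[{"x": 0.003,"y": 0,"z": -0.002,"roll": 0,"fingers": 0},{"x": 0.004,"y": 0.001,"z": 0,"roll": 0,"fingers": 0},{"x": 0.004,"y": 0,"z": 0,"roll": 0,"fingers": 0}]'

```text
clock: 10.07
eef_pos: [0.5437, 0.0541, 0.2282]
tool_rot: [-0.524, -0.486, 0.548, -0.434]
ft_force: [1.5, 0.4, -3.6]
grip_width: 0.0194
```

```bash
python3 b.py s10; python3 v.py w10
```

```text
10.0667 [0.5437 0.0541 0.2282] yaw -8.67596285202609 down [-0.0742  0.0329 -0.9967] q [0.0778 0.3933 0.2072 1.4563 0.0385 1.7995] F [ 1.4566  0.3779 -3.5596] w 0.019426813139359157
pitch exc 0.07152147249340812
bar [0.5416 0.0551 0.1997] to notch [-0.0253 -0.0017  0.002 ] roll -0.011797777389026515
```

View pics/w10.png

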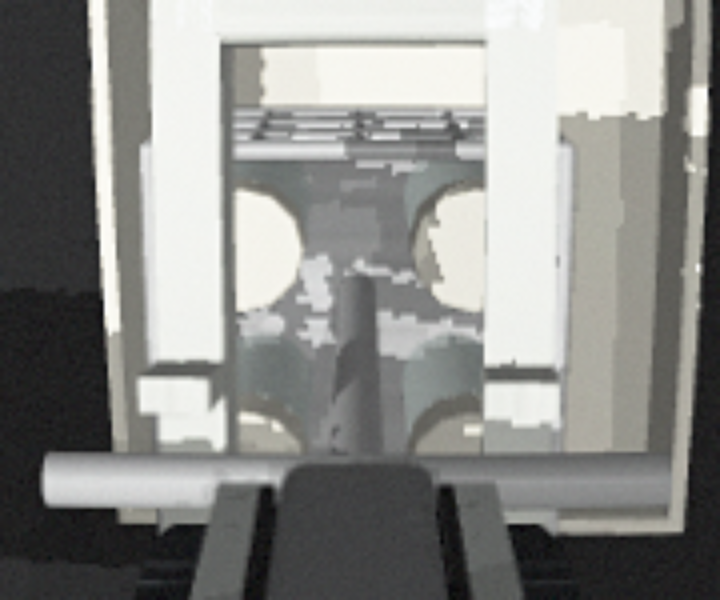

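View pics/s10.png

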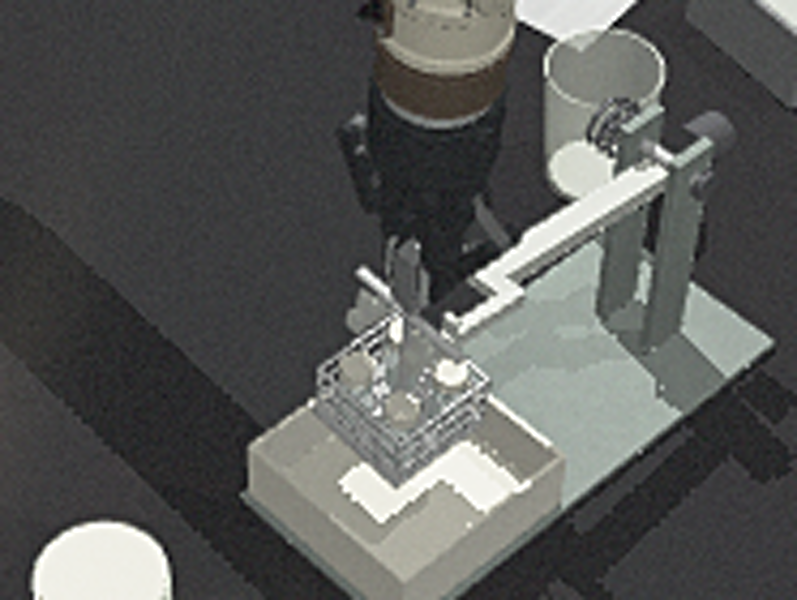

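>>> arm_command --motion '[{"x": 0.005,"y": 0,"z": 0,"roll": 0,"fingers": 0},{"x": 0.005,"y": 0,"z": 0.001,"roll": 0,"fingers": 0},{"x": 0.005,"y": 0.001,"z": 0,"roll": 0,"fingers": 0},{"x": 0.005,"y": 0,"z": 0.001,"roll": 0,"fingers": 0}]'

```text
clock: 10.5
eef_pos: [0.5434, 0.0533, 0.2076]
tool_rot: [-0.525, -0.486, 0.547, -0.434]
ft_force: [1.7, 1.2, -1.8]
grip_width: 0.0191
```

```bash
python3 b.py s11; python3 v.py w11
```

```text
10.5 [0.5434 0.0533 0.2076] yaw -8.641806884528076 down [-0.0719  0.0347 -0.9968] q [0.0756 0.3987 0.1619 1.4033 0.04   1.7967] F [ 1.7057  1.2316 -1.8043] w 0.01909702251838034
pitch exc 0.06923026113299846
bar [0.5413 0.0543 0.1791] to notch [-0.0458 -0.0032  0.0007] roll -0.011201643296981978
```

View pics/w11.png

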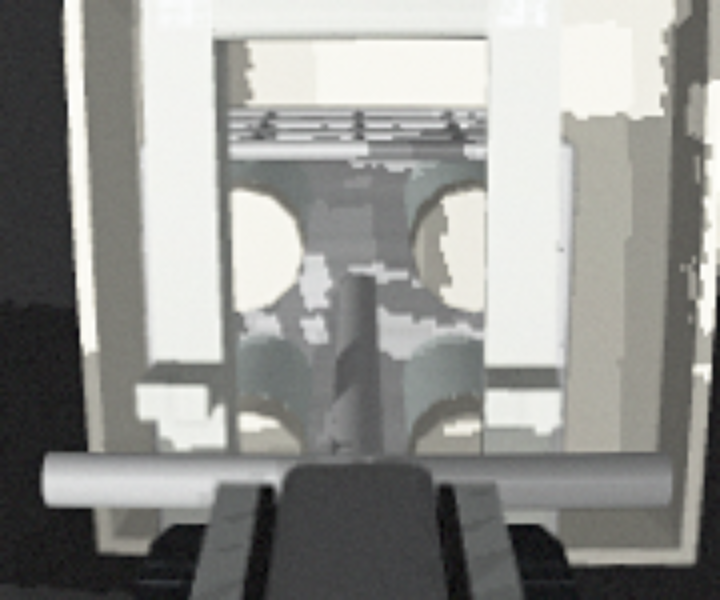

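View pics/s11.png

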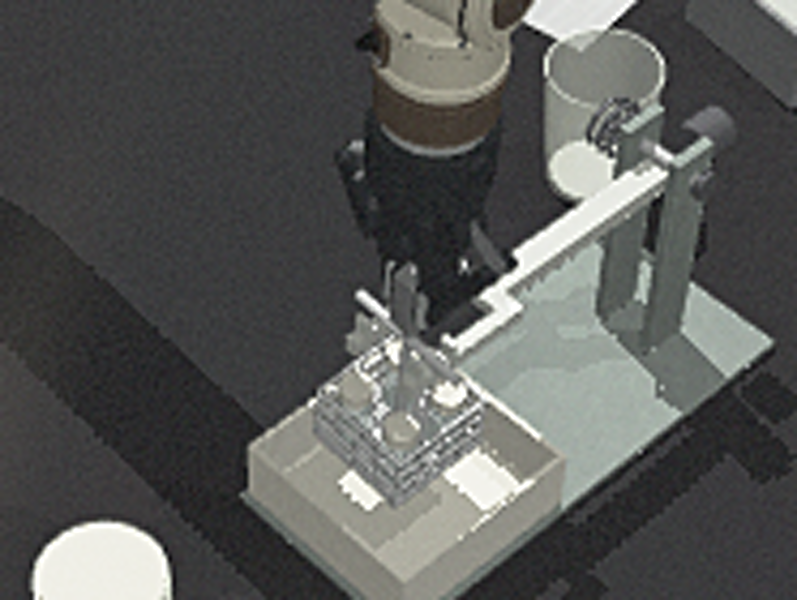

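>>> arm_command --motion '[{"x": 0.005,"y": 0,"z": 0,"roll": 0,"fingers": 0},{"x": 0.005,"y": 0,"z": 0,"roll": 0,"fingers": 0},{"x": 0.005,"y": 0.001,"z": 0.001,"roll": 0,"fingers": 0},{"x": 0.004,"y": 0,"z": 0,"roll": 0,"fingers": 0},{"x": 0,"y": 0,"z": 0,"roll": 0,"fingers": 0}]'

```text
clock: 11.02
eef_pos: [0.5435, 0.0528, 0.1876]
tool_rot: [-0.525, -0.486, 0.547, -0.435]
ft_force: [0.1, 0.8, -0.9]
grip_width: 0.0195
```

```bash
python3 b.py s12; python3 v.py w12
```

```text
11.0167 [0.5435 0.0528 0.1876] yaw -8.641138592656958 down [-0.0697  0.035  -0.997 ] q [0.0746 0.4067 0.1215 1.3526 0.0401 1.7958] F [ 0.0914  0.8255 -0.9262] w 0.019453097221092265
pitch exc 0.06697811176807944
bar [0.5415 0.0538 0.1591] to notch [-0.0658 -0.0047 -0.0003] roll -0.011189979403466666
```

View pics/s12.png

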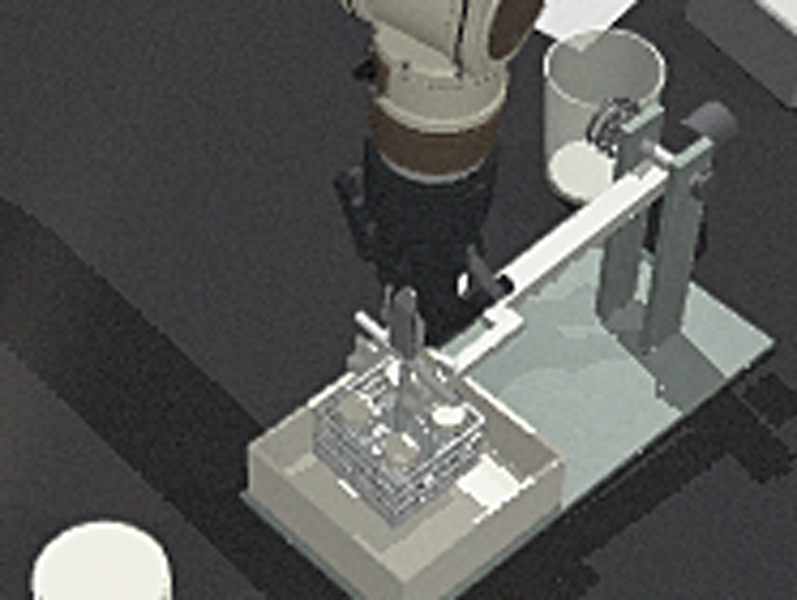

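View pics/w12.png

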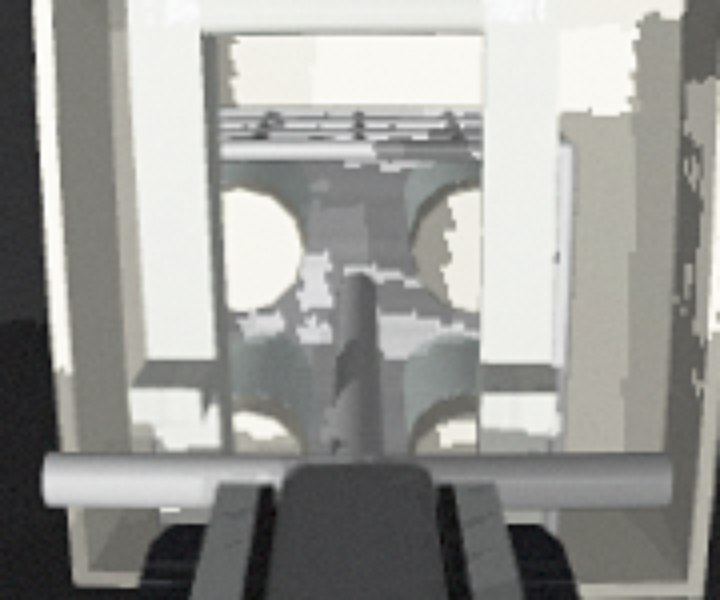

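>>> arm_command --motion '[{"x": 0.004,"y": 0,"z": 0,"roll": 0,"fingers": 0},{"x": 0.004,"y": -0.001,"z": 0,"roll": 0,"fingers": 0},{"x": 0.002,"y": 0,"z": 0,"roll": 0,"fingers": 0},{"x": 0,"y": 0,"z": 0,"roll": 0,"fingers": 0},{"x": 0,"y": 0,"z": 0,"roll": 0,"fingers": 0},{"x": 0,"y": 0,"z": 0,"roll": 0,"fingers": 0}]'

```text
clock: 11.62
eef_pos: [0.5432, 0.0536, 0.1791]
tool_rot: [-0.527, -0.485, 0.545, -0.436]
ft_force: [1.2, 1.2, -0.5]
grip_width: 0.0192
```

```bash
python3 b.py s13; python3 -c "
from workcell import *
for i in range(6):
    camera('scene');print(get_obs()['ft_force'].round(2),get_obs()['eef_pos'].round(4))"
```

```text
11.6167 [0.5432 0.0536 0.1791] yaw -8.631340565652776 down [-0.0649  0.0355 -0.9973] q [0.076  0.4071 0.1    1.3258 0.0403 1.797 ] F [ 1.2042  1.1636 -0.5306] w 0.019158327407513456
pitch exc 0.06209162619184405
bar [0.5414 0.0546 0.1506] to notch [-0.0743 -0.0048  0.0002] roll -0.011018971572044373
[ 1.13  0.67 -0.64] [0.5432 0.0536 0.1792]
[-0.    1.09  0.56] [0.5432 0.0536 0.1791]
[ 0.59  1.91 -0.36] [0.5433 0.0536 0.1792]
[0.98 0.08 0.19] [0.5433 0.0536 0.1791]
[0.97 0.26 0.11] [0.5433 0.0536 0.1791]
[ 0.97  0.66 -0.98] [0.5433 0.0536 0.1791]
```

View pics/s13.png

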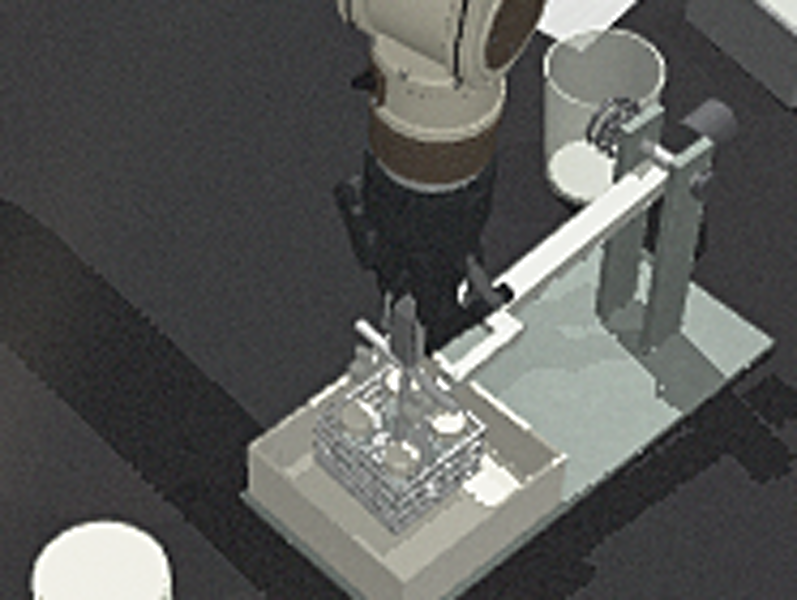

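>>> arm_command --motion '[{"x": 0.002,"y": 0,"z": 0,"roll": 0,"fingers": 0},{"x": 0,"y": 0,"z": 0,"roll": 0,"fingers": 0},{"x": 0,"y": 0,"z": 0,"roll": 0,"fingers": 0},{"x": 0,"y": 0,"z": 0,"roll": 0,"fingers": 0},{"x": 0,"y": 0,"z": 0,"roll": 0,"fingers": 0},{"x": 0,"y": 0,"z": 0,"roll": 0,"fingers": 0},{"x": 0,"y": 0,"z": 0,"roll": 0,"fingers": 0.25},{"x": 0,"y": 0,"z": 0,"roll": 0,"fingers": 0.3},{"x": 0,"y": 0,"z": 0,"roll": 0,"fingers": 0.4},{"x": 0,"y": 0,"z": 0,"roll": 0,"fingers": 0.5},{"x": 0,"y": 0,"z": 0,"roll": 0,"fingers": 0.55},{"x": 0,"y": 0,"z": 0,"roll": 0,"fingers": 0.55}]'

```text
clock: 12.97
eef_pos: [0.5411, 0.0528, 0.1762]
tool_rot: [-0.525, -0.485, 0.547, -0.435]
ft_force: [-0.1, 0.1, 0.4]
grip_width: 0.0471
```

```bash
python3 b.py s14; python3 v.py w14
```

```text
12.9667 [0.5411 0.0528 0.1762] yaw -8.680459352799407 down [-0.0696  0.0338 -0.997 ] q [0.0755 0.4085 0.0939 1.3232 0.039  1.7973] F [-0.1459  0.0516  0.4376] w 0.047077246307650186
pitch exc 0.0669460487729423
bar [0.5391 0.0538 0.1476] to notch [-0.0773 -0.0033 -0.0009] roll -0.011876256132339336
```

View pics/s14.png

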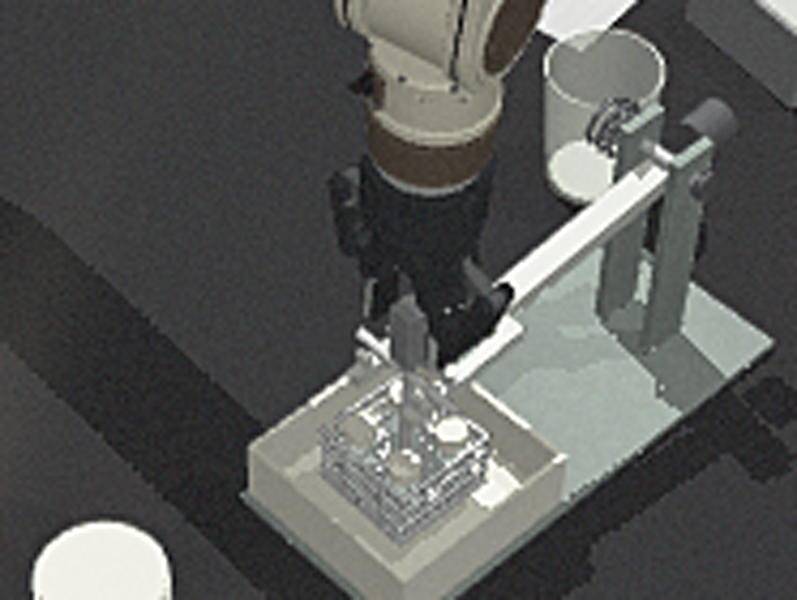

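View pics/w14.png

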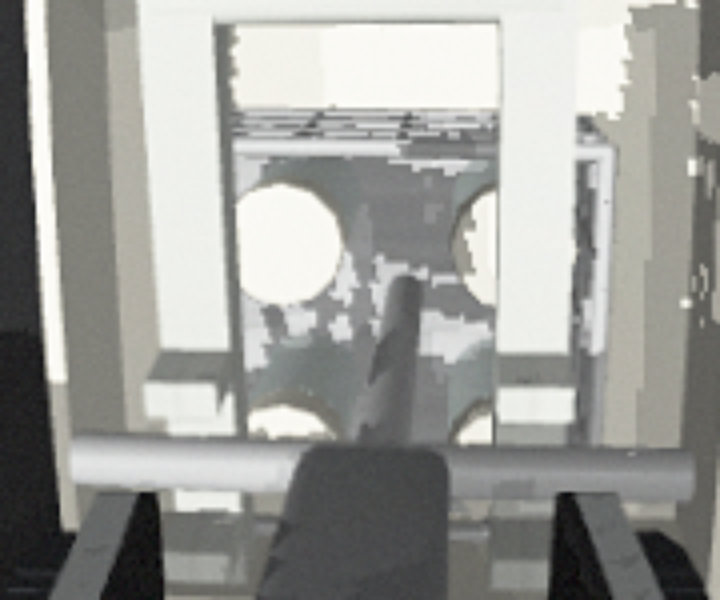

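>>> arm_command --motion '[{"x": -0.008,"y": -0.001,"z": 0,"roll": 0,"fingers": 0.6},{"x": -0.01,"y": -0.001,"z": -0.001,"roll": 0,"fingers": 0.6},{"x": -0.015,"y": -0.001,"z": 0,"roll": 0,"fingers": 0.6},{"x": -0.015,"y": -0.001,"z": 0,"roll": 0,"fingers": 0.6},{"x": -0.02,"y": -0.001,"z": 0,"roll": 0,"fingers": 0.6},{"x": -0.02,"y": -0.001,"z": 0,"roll": 0,"fingers": 0.6},{"x": -0.02,"y": -0.001,"z": 0,"roll": 0,"fingers": 0.6},{"x": -0.02,"y": -0.001,"z": 0,"roll": 0,"fingers": 0.6},{"x": -0.02,"y": 0,"z": 0,"roll": 0,"fingers": 0.6},{"x": 0,"y": 0,"z": 0,"roll": 0,"fingers": 0.6}]'

```text
clock: 13.9
eef_pos: [0.5424, 0.0503, 0.3391]
tool_rot: [-0.526, -0.485, 0.546, -0.436]
ft_force: [0.5, -0.0, -0.4]
grip_width: 0.0513
```

```bash
python3 b.py s15; python3 -c "
from workcell import camera
import cv2
c=camera('wrist');cv2.imwrite('pics/w15.png',c['frame'][:,:,::-1])"
```

```text
13.9 [0.5424 0.0503 0.3391] yaw -8.66149288559296 down [-0.0658  0.0342 -0.9972] q [0.0708 0.3761 0.4668 1.7249 0.0388 1.7924] F [ 0.5343 -0.0325 -0.4023] w 0.051290820809072594
pitch exc 0.06332906131020155
bar [0.5405 0.0512 0.3106] to notch [0.0853 0.0067 0.0007] roll -0.011545228832115312
```

View pics/s15.png

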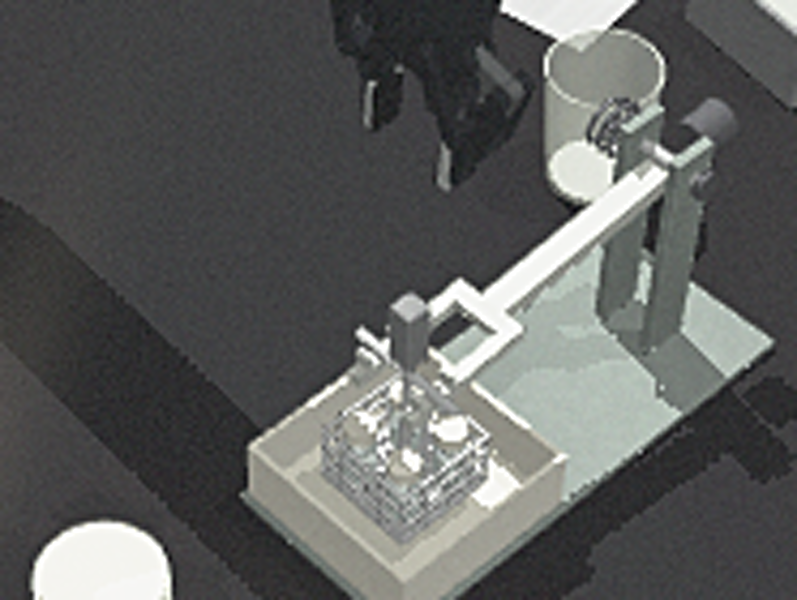

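View pics/w15.png

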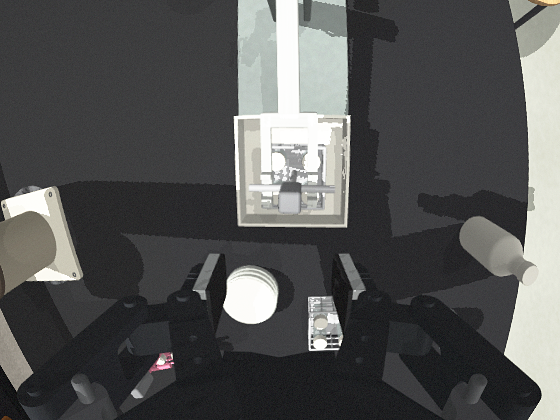

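>>> arm_command --motion '[{"x": -0.01,"y": 0,"z": 0,"roll": 0,"fingers": 0.6},{"x": 0,"y": 0,"z": 0,"roll": 0,"fingers": 0.6},{"x": 0,"y": 0,"z": 0,"roll": 0,"fingers": 0.6},{"x": 0,"y": 0,"z": 0,"roll": 0,"fingers": 0.6},{"x": 0,"y": 0,"z": 0,"roll": 0,"fingers": 0.6},{"x": 0,"y": 0,"z": 0,"roll": 0,"fingers": 0.6},{"x": 0,"y": 0,"z": 0,"roll": 0,"fingers": 0.6}]'

```text
clock: 14.58
eef_pos: [0.5395, 0.05, 0.3389]
tool_rot: [-0.521, -0.488, 0.551, -0.432]
ft_force: [-0.6, 1.3, -0.6]
grip_width: 0.0511
```

```bash
python3 -c "
from workcell import camera
import cv2
c=camera('scene');cv2.imwrite('pics/s16.png',c['frame'][:,:,::-1])"
```

```text
(no output)
```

View pics/s16.png

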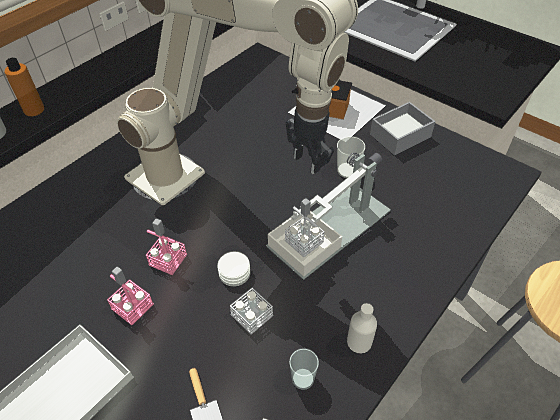

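The scene picture shows the basket hanging upright in the tub at pixel (305,232). The dishes (234,268), low basket (251,311), beaker (304,369) and both pink baskets are where they started, and the gripper is clear of everything.

```bash
python3 -c "
from workcell import job_done
print(job_done())"
```

```text
the job is handed in; nothing more can be done
None
```

The stemmed steel basket now hangs by its crossbar in both notches of the draining arm, upright and down in the tub. I handed the job in at about 14.6 s of the 54 s allowed.

- **How it was done:** I gripped the basket by its grey grip and brought the stem in between the prongs from the open side. I then lowered it while the arm sank about 55 mm. I kept hold until the wrist force was near zero (about -0.2 N vertical, within noise), then let go and backed off upward.
- **Last checks:** The last pictures show the basket still, hanging in the tub with the gripper clear. The low basket, dishes, beaker and pink baskets look to be in their starting places, judged by eye.
- **What was not perfect:** While it carried the basket, the tool crept to a tilt of about 4.9°. That tilted the basket about 3.5° until release, after which it looked upright. My position estimates for the notch disagreed by 2–3 mm between the camera views and the arm's own readings, which was within the notch's play of about 7 mm either way.

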